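Fit the mill cup and hold it on its run position

TASK

Take the clean mill cup (the steel one with two lugs at its rim and a grip bar on top) off its peg on the drying stand and lower it, still mouth down, over the blade of the mill with its lugs in the two notches of the collar. Press it fully down against the spring, turn it a quarter turn clockwise (seen from above) to the stop, and finish still holding it there, pressed down and turned, because the mill only runs while the cup is held. Leave the other glassware where it stands.

Things in the scene. Friction and masses are not known exactly. Their poses are not given: they have to be found in the camera images.
- cup_mid (a point): Mill cup: hollow steel cup, mouth down, 56 mm diameter, 3 mm wall, 80 mm tall, plus the grip bar on its closed end: 98 mm overall; 0.11 to 0.23 kg. Two opposite lugs at the rim stick out 8.5 mm (73 mm over both), 9 mm wide, 7 mm tall, level with the rim. This point is on the axis half-way up, 49 mm above the rim. x runs along the bar and through both lugs (a half turn is the same), z up.
- cup_bar (a point): Centre of the mill cup's grip bar, a black plastic bar standing on top of the closed end: 46 mm long (along the cup's x), 14 mm thick (along y), 18 mm tall. 40 mm above the cup's half-way point, 89 mm above its rim, 9 mm below the top of the bar. Good to pinch across y. Same axes as the cup.
- stand: Drying stand, fixed: steel drip tray 120 x 340 mm with three upright white pegs at y = -110, 0 and +110 mm; 13 mm diameter, tips 66 mm above the bench. Vessels stand mouth down over the pegs, rims on the tray 14 mm above the bench; the mill cup may be on any peg. Origin: centre of the underside, on the bench.
- mill: Analytical mill, fixed: round beige motor base, 132 mm diameter, with a steel collar, 94 mm diameter, top 111 mm above the bench, and a blade 32 mm across on an upright spindle (tip at 135 mm). Origin: centre of the underside, z the mill's axis. With the cup's x parallel to the mill's x (either way round, within about 7 degrees) its lugs go down through the two notches in the collar's lip.
- mill_lip (a point): Point on the mill's axis level with the top of the collar's inward lip, 110 mm above the bench. The lip is 6 mm thick with a 62 mm bore and two opposite notches about 24 mm wide, along the mill's x. Under the lip the lugs are free to turn. Same axes as the mill.
- seat_top (a point): Centre of the top face of the mill's round seat plate inside the collar, on which the cup's rim lands: 104 mm above the bench at rest. It sinks up to 12 mm and turns with the cup; before turning its x is parallel to the mill's x. Two dogs on it, at the clockwise ends of the notches, are pushed round by the lugs.
- mill_press (a joint): How far the seat plate is pressed down, in m: 0 at rest (up) to 0.012 at the bottom stop. Spring: about 5.5 N at the start of the travel, 11.5 N at the bottom. From 0.007 on the lugs are below the lip and the cup can turn. If let go when turned, the cup rises until its lugs meet the lip (about 0.007) and unwinds partly or fully.
- mill_turn (a joint): How far the seat plate is turned clockwise (seen from above), in rad: 0 at rest to 1.45 at the stop. Return spring: about 0.13 N m at the start, 0.25 N m at the stop. The lugs have about 0.13 rad of play before they meet the dogs, so the cup itself turns about 1.58 rad in all.
- beaker_mid (a point): Bystander: plain white plastic beaker, mouth down on a peg, 65 mm diameter, 72 mm tall, no lugs. This point is half-way up on its axis.
- jar_mid (a point): Bystander: small white porcelain jar, mouth down on a peg, 52 mm diameter, 60 mm tall. This point is half-way up on its axis.
- flask_mid (a point): Bystander: clear conical flask standing on the bench, 80 mm diameter at the foot, 106 mm tall. This point is half-way up on its axis.
- solvent_mid (a point): Bystander: amber solvent bottle with a screw cap standing on the bench, 72 mm diameter, 150 mm tall. This point is half-way up on its axis.
There are look-alikes about, which are no part of the job. Of the things shaped like the part that bears solvent_mid, the amber glass one is meant.

How it is judged:
On the way, in this order (a step that is already met when the one before it is completed fails the run):
1. the cup is lifted clear of its peg, mouth down (height (world z) of cup_mid above 0.12 m and angle between cup_mid's own z axis and vertical below 0.5 rad), for 0.1 s.
2. the cup stands mouth down on the mill's seat plate, lugs in the notches, and is pressed until the lugs are below the lip, not yet turned (horizontal distance between cup_mid and seat_top below 0.005 m and z of cup_mid in the frame of seat_top between 0.045 and 0.053 m and angle between cup_mid's own z axis and vertical below 0.12 rad and value of joint mill_press above 0.007 m and value of joint mill_turn below 0.35 rad), for 0.1 s.
At the end, for the whole second after the job is handed in: Cup mouth down in the mill (within 5 mm of its axis, rim within 4 mm of the plate, 7 degrees of upright), pressed at least 9 of 12 mm, turned at least 1.3 of 1.45 rad, still gripped (over 2 N) through the last second; beaker, jar, flask and bottle upright within 30 mm of their starts (horizontal distance between cup_mid and seat_top below 0.005 m and z of cup_mid in the frame of seat_top between 0.045 and 0.053 m and angle between cup_mid's own z axis and vertical below 0.12 rad and value of joint mill_press above 0.009 m and value of joint mill_turn above 1.3 rad and angle between the x axis of cup_mid and the x axis of seat_top, either way round below 0.3 rad and contact force between the fingers and cup above 2 N and distance of each of beaker_mid, jar_mid, flask_mid, solvent_mid from where it was at the start of the episode below 0.03 m and angle between each of beaker_mid, jar_mid, flask_mid, solvent_mid's own z axis and vertical below 0.3 rad); the arm keeps its last pose, push and grip.
It fails at once if the plain beaker is moved more than 30 mm or tipped over (distance of beaker_mid from where it was at the start of the episode above 0.03 m or angle between beaker_mid's own z axis and vertical above 0.3 rad).
It fails at once if the porcelain jar is moved more than 30 mm or tipped over (distance of jar_mid from where it was at the start of the episode above 0.03 m or angle between jar_mid's own z axis and vertical above 0.3 rad).
It fails at once if the conical flask is moved more than 30 mm or tipped over (distance of flask_mid from where it was at the start of the episode above 0.03 m or angle between flask_mid's own z axis and vertical above 0.3 rad).
It fails at once if the solvent bottle is moved more than 30 mm or tipped over (distance of solvent_mid from where it was at the start of the episode above 0.03 m or angle between solvent_mid's own z axis and vertical above 0.3 rad).
It also fails if it takes over 46 s, if anything falls off the work surface, if the arm or the gripper's body presses on something with over 40 N, if the wrist force passes 120 N, or if a joint passes its speed limit or range.

ROBOT

A 6-joint arm with a two-finger parallel gripper is mounted at the origin on the work surface. World frame = base frame: x ahead of the robot, y to its left, z up, the work surface at z = 0. Lengths are in m, angles in rad, forces in N, time in s.
With the tool pointing down it reaches from about 0.35 to 1 m from the base axis. Payload 7.1 kg.
Tool frame: the origin (TCP) lies at the very end of the fingers, on their centre line; the grasp point (between the pads) lies 19 mm behind it; z points along the fingers, y is the line along which they close (so a half turn about z gives the same grasp; the last joint's range is limited). The gripper opens to 85 mm and grips with 20 to 120 N. Pads are 22 mm wide; open, the fingers measure 114 mm over their backs; the gripper's body (76 mm by 85 mm) begins 54 mm behind the grasp point. The pads swing forward as they close: fully open they stand 13 mm farther back than shut.
Start: joints at [1.156, 0.423, 1.63, -0, 1.089, -0.019], TCP at [0.241, 0.577, 0.211] pointing down, gripper open.
Joint ranges: [-3, 3], [-0.9, 2.11], [0.09, 2.58], [-1.31, 4.45], [0.11, 2.69], [-2.54, 2.54]. Speed limits (rad/s): [2.39, 2.39, 3.01, 3.14, 3.14, 3.14].

INTERFACE

Orientations are given as [roll, pitch, yaw] about the fixed x, y, z axes, in that order (R = Rz(yaw) Ry(pitch) Rx(roll)).
In Python, from workcell import bot gives the robot as it stands.
- The arm moves only by the tool play_rows, never from a script. Its argument "plan" is a list of rows, each a list of 7 numbers: the shift along the world's x, y, z scaled (see below), then the turn, a rotation vector about the world's x, y, z scaled (see below), then the finger opening in mm, from 0 to 85.4. In form: [[dx, dy, dz, rx, ry, rz, gripper], ...]. A call has 1 to 8 rows; each row is the pose to reach, as a shift and turn from the pose commanded when the call began, turning the shorter way round; what a row does not reach only later rows make up. The controller multiplies each number of a shift by 250 mm and each number of a turn by pi rad. A row lasts 1/8 s, in which the tool goes at most 62.5 mm and 10.7 degrees, less where a joint would pass 70% of its speed; a pose out of reach is approached as far as the arm can. A call with a number of a shift or a turn outside -1 to 1 is refused whole. A call with a gripper value outside its range is refused whole. The fingers move at their own pace and stop on an object; the grip force is fixed at half the most. Time passes only in rows, so rows that repeat a pose let the fingers close. It gives the time, the measured TCP pose, the force, the opening and the grip force at its end, in the units of the state.
- bot.get_state(): the state, without advancing time (a new reading comes with each control period).
- bot.get_image(name): name is "scene" or "top"; returns a dict with "color" (384x512x3 uint8, blue, green, red), "range_z" (384x512 float32, m along the optical axis (not along the pixel's ray), 0 where there is no reading), "intrinsics" (3x3 intrinsics, pixels), "world_to_cam" (4x4, takes a point from world to camera coordinates). Camera axes: x right, y down, z forward; pixel columns grow to the right and rows downward; lengths in m; the calibration is good to about 2 mm. A picture is of the moment at which its call begins.
- bot.sign_off(): hands the job in; it is judged then, once.
Trained networks look in a picture, given as the dict that the camera call returned (one of the last four; its "shot" number tells which), for a name from the list of things; names that differ only in an ending like _2 or _b are one class to them, and where a whole thing is asked for, a point or a joint stands for the part that bears it (a point fixed in the world has none). Each returns a list of dicts, best first, with "conf" (0 to 1); they miss things now and then, are a little off and sometimes report something else, mostly with a low value. They report only what shows in the picture. A call takes as long as a camera call. They do not tell look-alikes from the thing itself.
- bot.outline_of(picture, target): "region" (384x512 bool, what is visible of it) and "extent" ([left, top, right, bottom] in pixels, round what is visible of it).
The state is a dict: "clock": time; "joint_pos": joint angles; "qvel": joint speeds; "joint_torque": joint torques, N m; "ee_pos": TCP position; "tcp_rot": TCP orientation; "ft_force": force on the tool from outside, world axes, zero at the start; "ft_torque": the same for the moment, N m; "gripper_width": opening from 0.0 (shut) to 1.0 (fully open); "finger_force": force on a finger pad.
Only numpy, scipy, OpenCV 4.12 (cv2) and the standard library are available. Lean on these libraries where they do the work, as an engineer would, in place of code of your own. Each camera call takes 0.05 s, during which the arm holds its last target. There are 200 camera calls.

## Working session

There is one attempt and no reset: what is moved stays moved. The work goes in short steps, Python scripts to look and compute and a tool call to move; the robot and the scene stay as the last step left them, time stands still between calls to the robot, and variables do not carry over. Pictures are saved under pics/ and viewed, at most 10 in all, crops included, and the job is handed in when it is done.

Besides the shell and the picture viewer there is one more tool, called after "Call:" as name([rows], argument=value, ...), one row to a line, values as JSON. play_rows: Moves the arm, as the interface text tells. Shifts and turns lie within -1 to 1; 1 stands for 250 mm of shift or pi rad of turn. Its arguments: {"type":"object","properties":{"plan":{"type":"array"}},"required":["plan"]}

```bash
mkdir -p pics; cat > h.py <<'E'
import numpy as np,cv2
from workcell import bot
def cloud(p,m=None):
    z=p["range_z"];v,u=np.nonzero((z>0)&(m if m is not None else True))
    d=z[v,u];K=p["intrinsics"];c=np.stack([(u-K[0,2])/K[0,0]*d,(v-K[1,2])/K[1,1]*d,d,np.ones_like(d)])
    return (np.linalg.inv(p["world_to_cam"])@c)[:3].T,np.stack([u,v],1)
def px(p,X):
    c=p["world_to_cam"]@np.append(X,1);q=p["intrinsics"]@c[:3];return q[:2]/q[2]
E
python3 - <<'E'
from h import *
s=bot.get_state();print(s)
ims=[]
for n in("scene","top"):
    p=bot.get_image(n);cv2.imwrite(f"pics/{n}0.png",p["color"])
    print(n,np.linalg.inv(p["world_to_cam"])[:3,3])
    for t in("cup_mid","cup_bar","mill","stand","beaker_mid","jar_mid","flask_mid","solvent_mid"):
        for r in bot.outline_of(p,t)[:3]:
            X,_=cloud(p,r["region"])
            print(t,round(r["conf"],2),r["extent"],np.round(np.median(X,0),3) if len(X) else "",np.round(np.percentile(X,98,axis=0),3) if len(X) else "")
E
```

```text
{'clock': 0.0, 'joint_pos': array([ 1.15600939e+00,  4.23823290e-01,  1.63069300e+00, -6.69162805e-06,
        1.08860276e+00, -1.89712190e-02]), 'qvel': array([ 0.00185552, -0.00030099,  0.00143902, -0.00086719,  0.00171655,
        0.00196039]), 'joint_torque': array([ 2.31762657e-03, -5.57390785e+01, -2.81732655e+01,  1.48313793e-04,
        7.30489279e-03,  1.38797368e-06]), 'ee_pos': array([0.24070404, 0.57616347, 0.21055549]), 'tcp_rot': array([-3.14006642e+00, -2.30329665e-05,  2.74578003e+00]), 'ft_force': array([ 0.12279793,  0.22677477, -0.15908473]), 'ft_torque': array([-0.07710316,  0.00066845,  0.01032793]), 'finger_force': 0.0, 'gripper_width': 1.003726251986409}
scene [1.35776349 0.33244883 0.86434544]
cup_mid 0.57 [373.1, 209.2, 408.0, 254.2] [0.605 0.293 0.082] [0.615 0.318 0.115]
cup_bar 0.85 [373.6, 207.3, 410.1, 252.9] [0.604 0.293 0.081] [0.615 0.319 0.115]
mill 0.8 [190.1, 122.5, 243.3, 180.1] [ 0.549 -0.182  0.077] [ 0.581 -0.137  0.127]
mill 0.39 [272.6, 185.1, 428.0, 274.9] [0.59  0.215 0.016] [0.646 0.351 0.024]
stand 0.75 [269.4, 182.7, 424.5, 273.6] [0.59 
[... 1177 characters left out ...]
39  0.126]
mill 0.56 [314.1, 212.7, 366.2, 266.9] [ 0.521 -0.188  0.102] [ 0.576 -0.139  0.126]
stand 0.58 [115.2, 183.0, 258.5, 254.7] [0.566 0.18  0.013] [0.64  0.35  0.022]
beaker_mid 0.75 [209.9, 212.4, 242.3, 236.4] [0.55  0.076 0.084] [0.578 0.106 0.088]
jar_mid 0.9 [168.4, 204.1, 191.7, 226.3] [0.573 0.185 0.072] [0.595 0.211 0.077]
flask_mid 0.64 [177.0, 111.5, 204.3, 147.7] [0.776 0.166 0.038] [0.815 0.205 0.105]
solvent_mid 0.83 [327.7, 127.8, 366.8, 160.3] [ 0.742 -0.197  0.103] [ 0.782 -0.172  0.151]
solvent_mid 0.73 [373.5, 119.6, 409.5, 152.6] [ 0.759 -0.306  0.101] [ 0.798 -0.284  0.151]
solvent_mid 0.7 [280.3, 116.6, 312.9, 147.5] [ 0.764 -0.085  0.105] [ 0.804 -0.055  0.152]
```

```bash
python3 - <<'E'
from h import *
a=cv2.imread("pics/scene0.png");b=cv2.imread("pics/top0.png")
cv2.imwrite("pics/scene0b.png",cv2.resize(a,(800,600)))
r=lambda i,x,y:cv2.resize(i[y:y+60,x:x+80],(400,300),interpolation=cv2.INTER_CUBIC)
cv2.imwrite("pics/crops.png",np.vstack([np.hstack([r(b,98,176),r(b,300,209)]),np.hstack([r(a,350,200),r(a,177,115)])]))
E
```

```text
(no output)
```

View pics/scene0b.png

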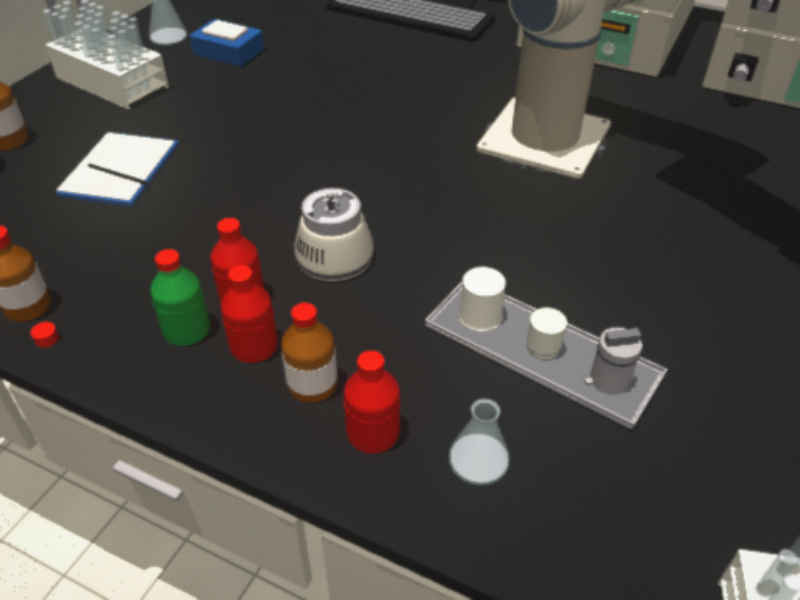

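View pics/crops.png

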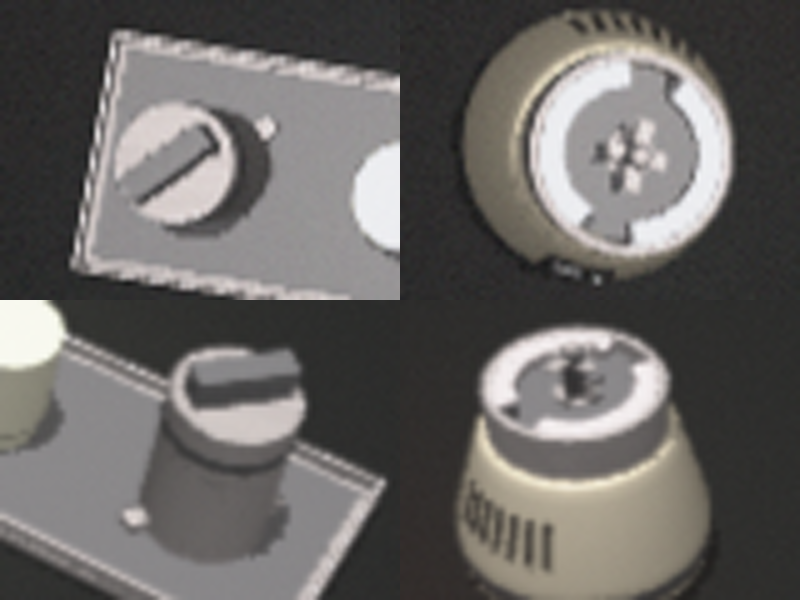

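```bash
cat >> h.py <<'E'
from scipy.optimize import least_squares
def meas_mill(p,c0=(0.52,-0.187)):
    X,uv=cloud(p);r=np.hypot(X[:,0]-c0[0],X[:,1]-c0[1])
    T=X[(r<.06)&(abs(X[:,2]-.111)<.004)]
    (cx,cy),R=cv2.minEnclosingCircle(T[:,:2].astype(np.float32))
    # robust: boundary points by angle
    a=np.arctan2(T[:,1]-cy,T[:,0]-cx);rr=np.hypot(T[:,0]-cx,T[:,1]-cy)
    b=[T[(k:=np.nonzero((a>=t)&(a<t+.2))[0])[rr[k].argmax()]] for t in np.arange(-3.14,3,.2) if ((a>=t)&(a<t+.2)).any()]
    b=np.array(b);f=least_squares(lambda q:np.hypot(b[:,0]-q[0],b[:,1]-q[1])-q[2],[cx,cy,.047],loss="soft_l1",f_scale=.001).x
    g=p["color"][uv[:,1],uv[:,0]].mean(1)
    d=X[:,:2]-f[:2];r=np.hypot(*d.T);n=(r>.033)&(r<.041)&(X[:,2]>.085)&((X[:,2]<.108)|(g<150))
    th=np.arctan2(d[n,1],d[n,0]);yaw=np.angle(np.exp(2j*th).mean())/2
    return f,T[:,2].mean(),yaw,n.sum(),abs(np.exp(2j*th).mean())
def meas_bar(p,c0=(0.59,.285),lo=.1,hi=.125,rad=.045):
    X,_=cloud(p);B=X[(np.hypot(X[:,0]-c0[0],X[:,1]-c0[1])<rad)&(X[:,2]>lo)&(X[:,2]<hi)]
    top=B[B[:,2]>np.median(B[:,2])-.004]
    (c,s,a)=cv2.minAreaRect((top[:,:2]*1000).astype(np.float32))
    if s[0]<s[1]:a+=90
    e=np.linalg.eigh(np.cov(top[:,:2].T))[1][:,1]
    return np.array(c),s,a%180,np.degrees(np.arctan2(e[1],e[0]))%180,top.mean(0),len(top)
E
python3 - <<'E'
from h import *
for n in("scene","top"):
    p=bot.get_image(n);print(n);print("mill",*meas_mill(p));print("bar",*meas_bar(p))
    X,_=cloud(p);r=np.hypot(X[:,0]-.59,X[:,1]-.285)
    D=X[(r<.045)&(abs(X[:,2]-.094)<.004)];print("disc",cv2.minEnclosingCircle(D[:,:2].astype(np.float32)),D[:,2].mean(),len(D))
E
```

```text
scene
mill [ 0.51755948 -0.19939906  0.04662504] 0.11115527053875596 0.027275509660354205 41 0.3096505586533838
bar [587.44891357 292.20013428] (16.770923614501953, 45.957828521728516) 124.48598098754883 125.71033783992281 [0.58806819 0.29203092 0.11278657] 140
disc ((0.5870864987373352, 0.29073378443717957), 0.029128404334187508) 0.09516129771075123 237
top
mill [ 0.51760168 -0.1997401   0.04609245] 0.10954000252357501 -0.46008045106595746 159 0.23183349969031206
bar [587.55535889 292.79119873] (14.476999282836914, 46.263511657714844) 126.38058090209961 125.61554189099165 [0.5874564  0.29236932 0.11012769] 127
disc ((0.5877813696861267, 0.29293519258499146), 0.028059471398591995) 0.09294178078972953 284
```

```bash
cat >> h.py <<'E'
def notch(p,c,r=.0375,z=.11):
    t=np.arange(0,360,2);g=cv2.cvtColor(p["color"],cv2.COLOR_BGR2GRAY).astype(np.float32)
    q=np.array([px(p,[c[0]+r*np.cos(a),c[1]+r*np.sin(a),z]) for a in np.radians(t)],np.float32)
    v=cv2.remap(g,q[:,0].reshape(-1,1),q[:,1].reshape(-1,1),1).ravel();return t,v
E
python3 - <<'E'
from h import *
for n in("scene","top"):
    p=bot.get_image(n)
    for r in (.035,.038,.041):
        t,v=notch(p,(.5176,-.1996),r)
        th=(v.max()+v.min())/2
        f=(v[:90]+v[90:]);w=np.clip(np.percentile(f,60)-f-40,0,None);print(n,r,np.degrees(np.angle((w*np.exp(2j*np.radians(t[:90]))).sum()))/2)
        print([(int(a),int(b)) for a,b in zip(t,v) if b<th])
E
```

```text
scene 0.035 -20.133465984966158
[(156, 143), (158, 132), (160, 128), (162, 128), (164, 129), (166, 131), (168, 132), (170, 132), (172, 131), (174, 128), (176, 124), (178, 119), (180, 117), (182, 117), (184, 121), (186, 133), (188, 144), (190, 144), (192, 141), (194, 140), (196, 137), (198, 146), (202, 153), (204, 143), (206, 141), (208, 145), (210, 151), (220, 152), (222, 150), (316, 141), (318, 114), (320, 97), (322, 88), (324, 77), (326, 71), (328, 82), (330, 92), (332, 101), (334, 108), (336, 123), (338, 134), (340, 140), (342, 142), (344, 144), (346, 145), (348, 151)]
scene 0.038 -15.41346978354034
[(154, 167), (156, 145), (158, 130), (160, 119), (162, 116), (164, 118), (166, 119), (168, 119), (170, 118), (172, 119), (174, 118), (176, 120), (178, 116), (180, 115), (182, 127), (184, 153), (196, 170), (198, 168), (316, 157), (318, 136), (320, 126), (322, 114), (324, 102), (326, 110), (328, 119), (330, 124), (332, 126), (334, 136), (336, 149), (338, 158), (340, 161), (342, 163), (344, 166), (346, 168), (348, 166), (350, 166)]
scene 0.041 -7.360852632979627
[(0, 161), (2, 163), (4, 1
[... 1245 characters left out ...]
7
[(144, 156), (146, 136), (148, 124), (150, 136), (152, 145), (154, 147), (156, 149), (158, 151), (160, 150), (162, 141), (164, 131), (166, 129), (168, 130), (170, 129), (172, 125), (174, 120), (176, 104), (178, 101), (180, 139), (326, 133), (328, 111), (330, 97), (332, 91), (334, 109), (336, 142), (338, 152), (340, 153), (342, 153), (344, 151), (346, 154), (348, 157), (350, 154), (352, 152), (354, 152), (356, 160)]
top 0.041 -18.507095959527344
[(168, 158), (170, 156), (172, 156), (174, 155), (176, 157), (326, 137), (328, 108), (330, 89), (332, 80), (334, 96), (336, 108), (338, 122), (340, 133), (342, 140), (344, 133), (346, 127), (348, 132), (350, 128), (352, 127), (354, 134), (356, 146)]
```

Call:
play_rows([
  [0.25,-0.2,0.08,0,0,-0.04,60],
  [0.5,-0.4,0.08,0,0,-0.08,60],
  [0.75,-0.6,0.08,0,0,-0.12,60],
  [1.0,-0.8,0.08,0,0,-0.176,60],
  [1.0,-0.8,0.08,0,0,-0.176,60],
  [1.0,-0.8,0.08,0,0,-0.176,60],
  [1.0,-0.8,0.08,0,0,-0.176,60],
  [1.0,-0.8,0.08,0,0,-0.176,60],
])

```text
clock: 2.1
ee_pos: [0.4898, 0.3776, 0.2312]
tcp_rot: [-3.141, -0.0, 2.194]
ft_force: [0.3, 0.0, -0.2]
gripper_width: 0.704
finger_force: 0.0
```

Call:
play_rows([
  [0.2,-0.17,-0.1,0,0,0,60],
  [0.39,-0.338,-0.2,0,0,0,60],
  [0.39,-0.338,-0.32,0,0,0,60],
  [0.39,-0.338,-0.32,0,0,0,60],
  [0.39,-0.338,-0.32,0,0,0,60],
])

```text
clock: 2.72
ee_pos: [0.5878, 0.2938, 0.1523]
tcp_rot: [3.141, -0.0, 2.195]
ft_force: [0.4, 1.1, 0.1]
gripper_width: 0.705
finger_force: 0.0
```

```bash
python3 - <<'E'
from h import *
s=bot.get_state();print(s["ee_pos"],s["tcp_rot"])
p=bot.get_image("scene");a=p["color"];print(px(p,s["ee_pos"]))
cv2.imwrite("pics/c1.png",cv2.resize(a[150:270,320:480],(800,600),interpolation=cv2.INTER_CUBIC))
E
```

```text
[0.58781048 0.29382905 0.15231939] [ 3.14090979e+00 -1.66465932e-04  2.19470134e+00]
[403.44689505 200.82791358]
```

View pics/c1.png

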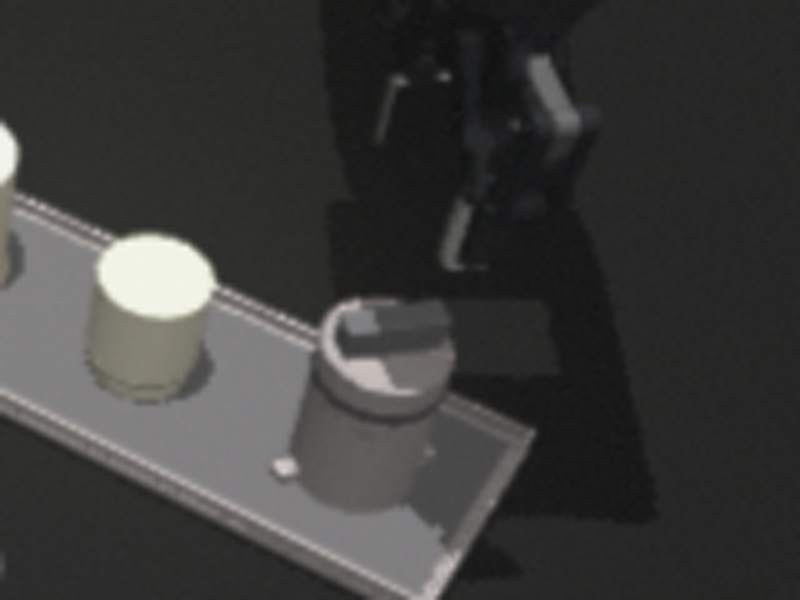

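Call:
play_rows([
  [0,-0.003,-0.1,0,0,0,60],
  [0,-0.003,-0.18,0,0,0,60],
  [0,-0.003,-0.21,0,0,0,60],
  [0,-0.003,-0.21,0,0,0,60],
  [0,-0.003,-0.21,0,0,0,60],
])

```text
clock: 3.4
ee_pos: [0.5889, 0.2917, 0.0996]
tcp_rot: [3.14, 0.0, 2.193]
ft_force: [0.2, -0.2, -0.1]
gripper_width: 0.702
finger_force: 0.0
```

Call:
play_rows([
  [0,0,0,0,0,0,30],
  [0,0,0,0,0,0,20],
  [0,0,0,0,0,0,0],
  [0,0,0,0,0,0,0],
  [0,0,0,0,0,0,0],
  [0,0,0,0,0,0,0],
  [0,0,0,0,0,0,0],
])

```text
clock: 4.28
ee_pos: [0.5884, 0.2914, 0.0988]
tcp_rot: [-3.142, -0.0, 2.193]
ft_force: [0.2, 0.1, 0.4]
gripper_width: -0.001
finger_force: 0.0
```

```bash
python3 - <<'E'
from h import *
s=bot.get_state();print(s["ee_pos"],s["tcp_rot"],s["gripper_width"],s["finger_force"])
p=bot.get_image("scene");a=p["color"];print(px(p,s["ee_pos"]))
A=cv2.resize(a[190:270,340:447],(400,300),interpolation=cv2.INTER_CUBIC)
p=bot.get_image("top");a=p["color"];print(px(p,s["ee_pos"]))
B=cv2.resize(a[170:250,85:192],(400,300),interpolation=cv2.INTER_CUBIC)
cv2.imwrite("pics/c2.png",np.hstack([A,B]))
E
```

```text
[0.58841269 0.29141063 0.09879166] [-3.14153410e+00 -2.86059599e-05  2.19282939e+00] -0.0010563569889269547 0.0
[396.80629857 218.44281342]
[132.32983272 208.16020094]
```

View pics/c2.png

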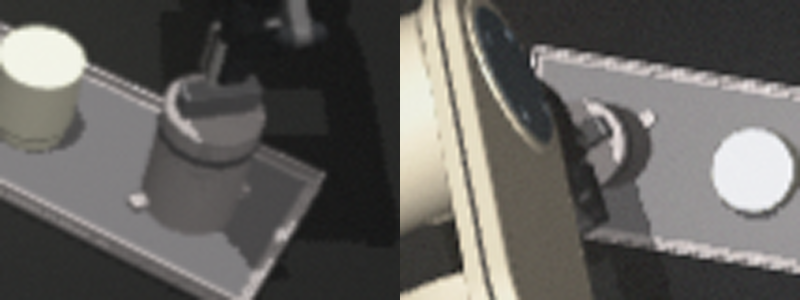

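```bash
python3 - <<'E'
from h import *
p=bot.get_image("scene");X,uv=cloud(p)
R=X.reshape(-1,3)
m=(abs(uv[:,0]-396)<=9)&(uv[:,1]>=198)&(uv[:,1]<=222)
for v in range(198,224,2):
    k=m&(uv[:,1]==v)
    print(v,[tuple((X[i]*1000).astype(int)) for i in np.nonzero(k)[0][::2]])
B=meas_bar(p,lo=.102,hi=.118,rad=.04);print(*B)
E
```

```text
198 [(np.int64(433), np.int64(246), np.int64(1)), (np.int64(431), np.int64(251), np.int64(2)), (np.int64(429), np.int64(255), np.int64(1)), (np.int64(427), np.int64(259), np.int64(2)), (np.int64(426), np.int64(264), np.int64(3)), (np.int64(589), np.int64(280), np.int64(155)), (np.int64(599), np.int64(284), np.int64(166)), (np.int64(601), np.int64(288), np.int64(169)), (np.int64(603), np.int64(292), np.int64(174)), (np.int64(602), np.int64(295), np.int64(174))]
200 [(np.int64(442), np.int64(248), np.int64(4)), (np.int64(437), np.int64(252), np.int64(0)), (np.int64(436), np.int64(257), np.int64(2)), (np.int64(432), np.int64(261), np.int64(0)), (np.int64(433), np.int64(266), np.int64(3)), (np.int64(590), np.int64(281), np.int64(151)), (np.int64(597), np.int64(285), np.int64(160)), (np.int64(605), np.int64(289), np.int64(168)), (np.int64(614), np.int64(293), np.int64(178)), (np.int64(616), np.int64(297), np.int64(182))]
202 [(np.int64(446), np.int64(250), np.int64(1)), (np.int64(446), np.int64(254), np.int64(3)), (np.int64(445), np.int64(259), np.int64(4)), (np.int64(439), np.int64(263),
[... 4396 characters left out ...]
(np.int64(583), np.int64(304), np.int64(95)), (np.int64(582), np.int64(307), np.int64(96))]
222 [(np.int64(605), np.int64(275), np.int64(96)), (np.int64(604), np.int64(279), np.int64(97)), (np.int64(600), np.int64(282), np.int64(95)), (np.int64(600), np.int64(286), np.int64(97)), (np.int64(599), np.int64(290), np.int64(98)), (np.int64(594), np.int64(294), np.int64(95)), (np.int64(594), np.int64(298), np.int64(96)), (np.int64(591), np.int64(301), np.int64(95)), (np.int64(589), np.int64(305), np.int64(95)), (np.int64(584), np.int64(309), np.int64(92))]
[587.32806396 292.31341553] (16.34935760498047, 45.66858673095703) 122.67370223999023 123.28118084635726 [0.58936006 0.29225288 0.11293921] 113
```

Call:
play_rows([
  [0,0,0,0,0,0,60],
  [0,0,0,0,0,0,60],
  [0,0,0,0,0,0,60],
  [0,0,0,0,0,0,60],
  [0,0,0,0,0,0,60],
  [0,0,-0.04,0,0,0,60],
  [0,0,-0.076,0,0,0,60],
  [0,0,-0.076,0,0,0,60],
])

```text
clock: 5.42
ee_pos: [0.5875, 0.291, 0.0784]
tcp_rot: [-3.139, -0.0, 2.193]
ft_force: [0.1, 0.3, -0.7]
gripper_width: 0.705
finger_force: 0.0
```

Call:
play_rows([
  [0,0,0,0,0,0,40],
  [0,0,0,0,0,0,25],
  [0,0,0,0,0,0,15],
  [0,0,0,0,0,0,5],
  [0,0,0,0,0,0,0],
  [0,0,0,0,0,0,0],
  [0,0,0,0,0,0,0],
])

```text
clock: 6.3
ee_pos: [0.5887, 0.2915, 0.0802]
tcp_rot: [3.141, 0.0, 2.193]
ft_force: [0.7, 0.1, 4.3]
gripper_width: 0.141
finger_force: 60.5
```

```bash
python3 - <<'E'
from h import *
s=bot.get_state();print(s["ee_pos"],s["tcp_rot"],s["gripper_width"],s["finger_force"],s["ft_force"])
p=bot.get_image("scene");a=p["color"];print(px(p,s["ee_pos"]))
A=cv2.resize(a[170:270,340:473],(800,600),interpolation=cv2.INTER_CUBIC)
cv2.imwrite("pics/c3.png",A)
E
```

```text
[0.58872146 0.29153058 0.08016704] [3.14093596e+00 1.51303597e-04 2.19288743e+00] 0.14095085724008757 60.495758056640625 [0.71873179 0.14407162 4.27350845]
[395.03776052 224.45514228]
```

View pics/c3.png

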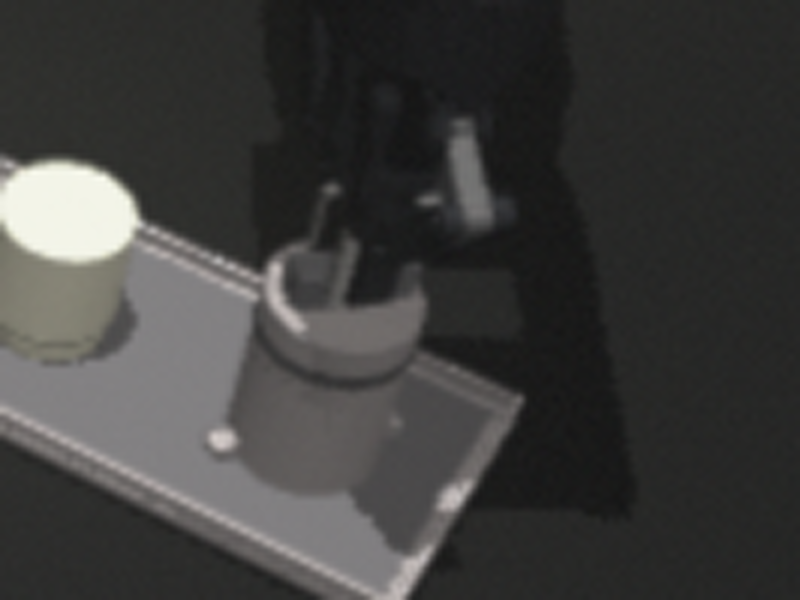

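Call:
play_rows([
  [0,0,0.1,0,0,0,0],
  [0,0,0.2,0,0,0,0],
  [0,0,0.3,0,0,0,0],
  [0,0,0.4,0,0,0,0],
  [0,0,0.5,0,0,0,0],
  [0,0,0.6,0,0,0,0],
  [0,0,0.62,0,0,0,0],
  [0,0,0.62,0,0,0,0],
])

```text
clock: 7.35
ee_pos: [0.5879, 0.2912, 0.2339]
tcp_rot: [-3.14, -0.0, 2.193]
ft_force: [-0.8, -0.2, -1.9]
gripper_width: 0.143
finger_force: 59.8
```

Call:
play_rows([
  [-0.02,-0.2,0,0,0,0.02,0],
  [-0.04,-0.4,0,0,0,0.04,0],
  [-0.08,-0.6,0,0,0,0.06,0],
  [-0.11,-0.8,0,0,0,0.08,0],
  [-0.14,-1.0,0,0,0,0.1,0],
  [-0.14,-1.0,0,0,0,0.1,0],
])

```text
clock: 8.1
ee_pos: [0.5518, 0.0384, 0.2332]
tcp_rot: [-3.139, -0.002, 2.504]
ft_force: [0.2, 0.9, -1.8]
gripper_width: 0.143
finger_force: 59.8
```

Call:
play_rows([
  [-0.02,-0.2,0,0,0,0.02,0],
  [-0.06,-0.4,0,0,0,0.04,0],
  [-0.1,-0.6,0,0,0,0.06,0],
  [-0.12,-0.8,0,0,0,0.08,0],
  [-0.142,-0.964,0,0,0,0.1,0],
  [-0.142,-0.964,0,0,0,0.1,0],
  [-0.142,-0.964,0,0,0,0.1,0],
  [-0.142,-0.964,0,0,0,0.1,0],
])

```text
clock: 9.1
ee_pos: [0.518, -0.1982, 0.2344]
tcp_rot: [3.141, -0.001, 2.822]
ft_force: [-0.4, 0.6, -1.6]
gripper_width: 0.149
finger_force: 59.8
```

```bash
python3 - <<'E'
from h import *
s=bot.get_state();print(s["ee_pos"],s["tcp_rot"],s["gripper_width"],s["finger_force"],s["ft_force"])
p=bot.get_image("scene");a=p["color"]
A=cv2.resize(a[80:190,150:297],(800,600),interpolation=cv2.INTER_CUBIC)
cv2.imwrite("pics/c4.png",A)
X,uv=cloud(p);r=np.hypot(X[:,0]-.5176,X[:,1]+.1996)
# cup side: fit axis of visible cylinder and lug
for lo,hi in((.185,.2),(.2,.215),(.215,.235)):
    S=X[(r<.045)&(X[:,2]>lo)&(X[:,2]<hi)]
    f=least_squares(lambda q:np.hypot(S[:,0]-q[0],S[:,1]-q[1])-.028,[.5176,-.1996],loss="soft_l1",f_scale=.001);print(lo,len(S),f.x)
E
```

```text
[ 0.51801127 -0.19821498  0.234376  ] [ 3.14126027e+00 -8.76106351e-04  2.82224837e+00] 0.14870799392249634 59.83545899391174 [-0.36297947  0.61968318 -1.64078842]
0.185 126 [ 0.51390952 -0.19851078]
0.2 122 [ 0.51401125 -0.1987072 ]
0.215 166 [ 0.51453976 -0.19847157]
```

View pics/c4.png

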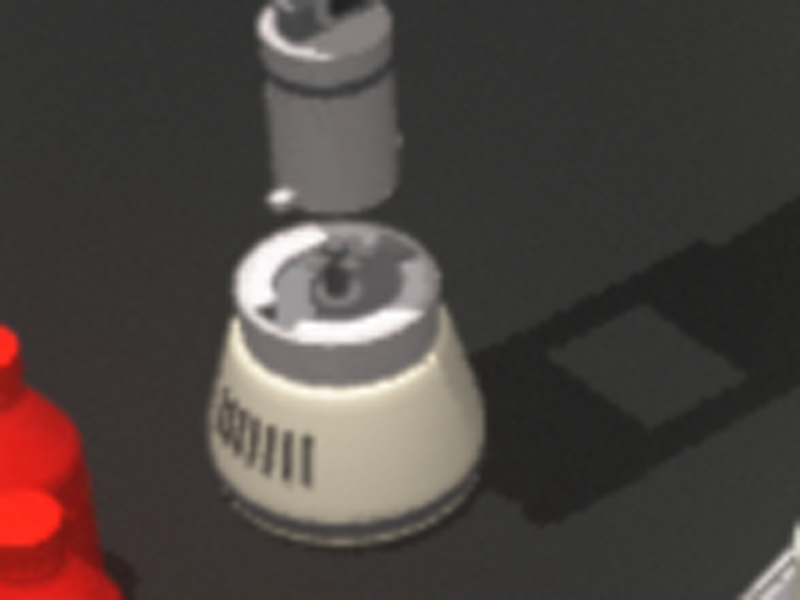

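```bash
python3 - <<'E'
from h import *
s=bot.get_state();print(s["ee_pos"])
p=bot.get_image("scene")
X,uv=cloud(p);r=np.hypot(X[:,0]-.5176,X[:,1]+.1996)
def fit(lo,hi,R,rm):
    S=X[(r<rm)&(X[:,2]>lo)&(X[:,2]<hi)&(X[:,0]>.5176)]
    f=least_squares(lambda q:np.hypot(S[:,0]-q[0],S[:,1]-q[1])-R,[.5176,-.1996],loss="soft_l1",f_scale=.001);print(lo,len(S),f.x)
fit(.187,.21,.028,.045);fit(.21,.235,.028,.045);fit(.095,.106,.047,.06)
print(meas_mill(p))
# top face of cup
T=X[(r<.04)&(abs(X[:,2]-.248)<.005)];print(cv2.minEnclosingCircle(T[:,:2].astype(np.float32)),T[:,2].mean(),len(T))
t=bot.get_image("top")
print(meas_mill(t))
E
```

```text
[ 0.51808857 -0.19824135  0.23452041]
0.187 166 [ 0.51412431 -0.19832117]
0.21 190 [ 0.51452875 -0.19846786]
0.095 149 [ 0.51453555 -0.20062606]
(array([ 0.51695971, -0.19972213,  0.04707197]), np.float64(0.1113475259072326), np.float64(0.7402225836852008), np.int64(1299), np.float64(0.34101079253738065))
((0.5164841413497925, -0.1974572092294693), 0.02888796292245388) 0.24917273789584082 190
(array([ 0.51781835, -0.19949354,  0.04622861]), np.float64(0.10958115497473225), np.float64(-1.371105160030838), np.int64(367), np.float64(0.10343229525770847))
```

Call:
play_rows([
  [0.001,-0.008,0,0,0,0,0],
  [0.001,-0.008,-0.06,0,0,0,0],
  [0.001,-0.008,-0.12,0,0,0,0],
  [0.001,-0.008,-0.18,0,0,0,0],
  [0.001,-0.008,-0.2,0,0,0,0],
  [0.001,-0.008,-0.2,0,0,0,0],
  [0.001,-0.008,-0.2,0,0,0,0],
])

```text
clock: 10.12
ee_pos: [0.5186, -0.2017, 0.1852]
tcp_rot: [-3.142, 0.001, 2.821]
ft_force: [0.0, -0.2, -2.1]
gripper_width: 0.141
finger_force: 59.8
```

```bash
python3 - <<'E'
from h import *
s=bot.get_state();print(s["ee_pos"],s["ft_force"])
p=bot.get_image("scene")
A=cv2.resize(p["color"][100:175,170:270],(800,600),interpolation=cv2.INTER_CUBIC)
cv2.imwrite("pics/c5.png",A)
X,uv=cloud(p);r=np.hypot(X[:,0]-.5176,X[:,1]+.1996)
def fit(lo,hi,R,rm):
    S=X[(r<rm)&(X[:,2]>lo)&(X[:,2]<hi)&(X[:,0]>.5176)]
    f=least_squares(lambda q:np.hypot(S[:,0]-q[0],S[:,1]-q[1])-R,[.5176,-.1996],loss="soft_l1",f_scale=.001);print(lo,len(S),f.x)
fit(.135,.16,.028,.045);fit(.16,.185,.028,.045);fit(.095,.106,.047,.06)
E
```

```text
[ 0.51858505 -0.20174264  0.18524853] [ 0.02085877 -0.23011642 -2.08017101]
0.135 167 [ 0.5141535  -0.20188598]
0.16 171 [ 0.51452197 -0.20181533]
0.095 152 [ 0.51473934 -0.20112773]
```

View pics/c5.png

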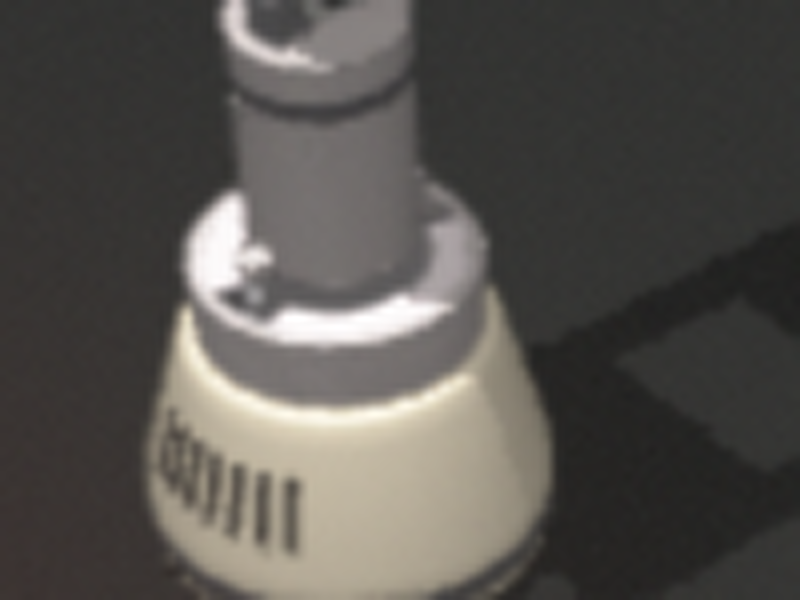

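Call:
play_rows([
  [0.001,0.003,0,0,0,0,0],
  [0.001,0.003,-0.02,0,0,0,0],
  [0.001,0.003,-0.036,0,0,0,0],
  [0.001,0.003,-0.052,0,0,0,0],
  [0.001,0.003,-0.052,0,0,0,0],
])

```text
clock: 10.8
ee_pos: [0.5181, -0.2007, 0.1713]
tcp_rot: [3.142, -0.001, 2.821]
ft_force: [0.2, 0.1, -1.6]
gripper_width: 0.141
finger_force: 59.8
```

Call:
play_rows([
  [0,0,-0.02,0,0,0,0],
  [0,0,-0.036,0,0,0,0],
  [0,0,-0.048,0,0,0,0],
  [0,0,-0.052,0,0,0,0],
  [0,0,-0.052,0,0,0,0],
  [0,0,-0.052,0,0,0,0],
])

```text
clock: 11.55
ee_pos: [0.5191, -0.2011, 0.1597]
tcp_rot: [-3.141, 0.002, 2.821]
ft_force: [-1.4, 1.0, 8.6]
gripper_width: 0.141
finger_force: 61.1
```

Call:
play_rows([
  [0,0,-0.008,0,0,0,0],
  [0,0,-0.008,0,0,-0.04,0],
  [0,0,-0.008,0,0,-0.08,0],
  [0,0,-0.008,0,0,-0.12,0],
  [0,0,-0.008,0,0,-0.16,0],
  [0,0,-0.008,0,0,-0.2,0],
  [0,0,-0.008,0,0,-0.24,0],
  [0,0,-0.008,0,0,-0.24,0],
])

```text
clock: 12.55
ee_pos: [0.5192, -0.2014, 0.158]
tcp_rot: [3.141, 0.002, 2.066]
ft_force: [-2.6, -0.3, 8.4]
gripper_width: 0.139
finger_force: 61.2
```

```bash
python3 - <<'E'
from h import *
s=bot.get_state();print(s["ee_pos"],s["tcp_rot"],s["ft_force"],s["ft_torque"],s["joint_pos"])
p=bot.get_image("scene")
X,uv=cloud(p);r=np.hypot(X[:,0]-.5176,X[:,1]+.1996)
def fit(lo,hi,R,rm):
    S=X[(r<rm)&(X[:,2]>lo)&(X[:,2]<hi)&(X[:,0]>.5176)]
    f=least_squares(lambda q:np.hypot(S[:,0]-q[0],S[:,1]-q[1])-R,[.5176,-.1996],loss="soft_l1",f_scale=.001);print(lo,len(S),f.x)
fit(.12,.14,.028,.045);fit(.14,.165,.028,.045);fit(.095,.106,.047,.06)
E
```

```text
[ 0.51918279 -0.20137658  0.15795391] [3.14066528e+00 1.98150654e-03 2.06645127e+00] [-2.59937618 -0.28261366  8.43016668] [-0.01357383  0.38204518  0.13992951] [-3.91071375e-01  3.92599252e-01  1.82394124e+00 -6.69069461e-04
  9.22930539e-01 -8.86324028e-01]
0.12 134 [ 0.51566769 -0.20084989]
0.14 175 [ 0.51599455 -0.20034652]
0.095 120 [ 0.51462525 -0.20051329]
```

Call:
play_rows([
  [-0.004,0,-0.006,0,0,-0.04,0],
  [-0.004,0,-0.006,0,0,-0.08,0],
  [-0.004,0,-0.006,0,0,-0.12,0],
  [-0.004,0,-0.006,0,0,-0.16,0],
  [-0.004,0,-0.006,0,0,-0.2,0],
  [-0.004,0,-0.006,0,0,-0.235,0],
  [-0.004,0,-0.006,0,0,-0.26,0],
  [-0.004,0,-0.006,0,0,-0.26,0],
])

```text
clock: 13.6
ee_pos: [0.5188, -0.2017, 0.1577]
tcp_rot: [3.138, 0.001, 1.251]
ft_force: [-3.6, 0.5, 18.5]
gripper_width: 0.144
finger_force: 63.2
```

```bash
python3 - <<'E'
from h import *
s=bot.get_state();print(s["ee_pos"],s["tcp_rot"],s["ft_force"],s["ft_torque"],s["joint_pos"],s["finger_force"])
p=bot.get_image("scene")
A=cv2.resize(p["color"][100:175,170:270],(800,600),interpolation=cv2.INTER_CUBIC)
cv2.imwrite("pics/c6.png",A)
X,uv=cloud(p);r=np.hypot(X[:,0]-.5176,X[:,1]+.1996)
def fit(lo,hi,R,rm):
    S=X[(r<rm)&(X[:,2]>lo)&(X[:,2]<hi)&(X[:,0]>.5176)]
    f=least_squares(lambda q:np.hypot(S[:,0]-q[0],S[:,1]-q[1])-R,[.5176,-.1996],loss="soft_l1",f_scale=.001);print(lo,len(S),f.x)
fit(.12,.14,.028,.045);fit(.14,.165,.028,.045);fit(.095,.106,.047,.06)
T=X[(r<.03)&(abs(X[:,2]-.173)<.012)];h=np.histogram(T[:,2],np.arange(.161,.186,.001));print(h[0])
T=X[(r>.036)&(r<.045)&(abs(X[:,2]-.111)<.005)];print("collar",np.median(T[:,2]))
E
```

```text
[ 0.51878374 -0.20166334  0.15774526] [3.13801992e+00 1.13694794e-03 1.25149736e+00] [-3.56978353  0.49376981 18.50244589] [0.1430719  0.89715273 0.78839475] [-3.91623672e-01  3.91878036e-01  1.82573571e+00 -1.10051945e-03
  9.20333648e-01 -7.16619023e-02] 63.19606561794899
0.12 135 [ 0.51563714 -0.20127105]
0.14 174 [ 0.51619479 -0.20117005]
0.095 127 [ 0.51467209 -0.20098911]
[ 9 10  9  9  6  9  6  8  9  9 19 27 41 32 19  4  7  5  3  2  4  5  7  3]
collar 0.11214482459662328
```

View pics/c6.png

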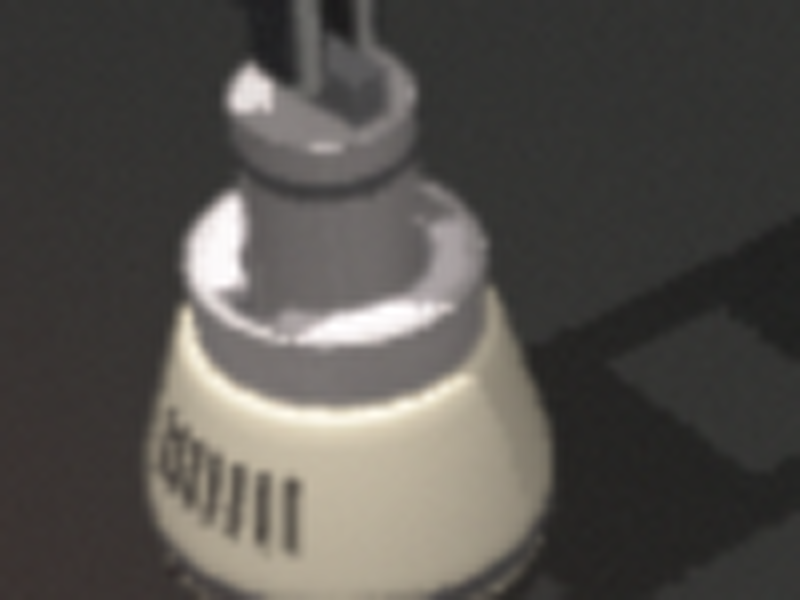

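```bash
python3 -c "
from h import *
print(bot.sign_off())"
```

```text
the job is handed in; nothing more can be done
None
```

The mill cup is seated mouth down in the mill, pressed to the bottom and turned about 90° clockwise to the stop, still gripped at about 60 N. I handed the job in at about 14 s on the robot clock, but no verdict came back, so I inferred press and turn from the wrist force, torque and camera. I did not re-measure the beaker, jar, flask and bottle at the end.

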